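Unlock the ball dish from the finishing stand and hold it up level

ROBOT

A 6-joint arm with a two-finger parallel gripper is mounted at the origin on a cart in front of the work surface, level with it; the furniture and walls round the work are solid. World frame = base frame: x ahead of the robot, y to its left, z up, the work surface at z = 0. Lengths are in m, angles in rad, forces in N, time in s.
With the tool pointing down it reaches from about 0.275 to 0.725 m from the base axis. Payload 5.6 kg.
Tool frame: the origin (TCP) lies at the very end of the fingers, on their centre line; the grasp point (between the pads) lies r.grasp_offset behind it (r.grasp_offset is the distance from the TCP to the grasp point, in m); x points along the fingers, y is the direction in which the jaws open and shut, and the axes are right-handed (so a half turn about x gives the same grasp; the last joint's range is limited). The gripper opens to 85 mm and grips with 20 to 120 N. Pads are 22 mm wide; open, the fingers measure 114 mm over their backs; the gripper's body (76 mm by 85 mm) begins 54 mm behind the grasp point. The pads swing forward as they close: fully open they stand 13 mm farther back than shut.
Start: joints at [1.54, 0.255, 0.108, 0, -1.424, -0.285], TCP at [0.171, 0.523, 0.231] pointing down, gripper open.
Joint ranges: [-2.95, 2.95], [-1.21, 1.97], [-1.09, 1.5], [-2.87, 1.71], [-2.94, -0.07], [-3.05, 3.05]. Speed limits (rad/s): [2.57, 2.57, 3.14, 3.14, 3.14, 3.14].

INTERFACE

Orientations are given as a unit quaternion [x, y, z, w].
In Python, from workcell import r gives the robot as it stands.
- The arm moves only by the tool step_arm, never from a script. Its argument "plan" is a list that holds one entry, the list of rows, each a list of 7 numbers: the closure, from 0 (fully open) to 1 (shut), then the shift along the tool's x, y, z in cm, then the turn, a rotation vector about the tool's x, y, z in degrees. A call has 1 to 5 rows; each row is the pose to reach, as a shift and turn from the pose commanded when the call began, along the tool's axes at that moment; what a row does not reach only later rows make up. A row lasts 1/10 s, in which the tool goes at most 50 mm and 8.59 degrees, less where a joint would pass 70% of its speed; a pose out of reach is approached as far as the arm can. A call with a gripper value outside its range is refused whole. The fingers move at their own pace and stop on an object; the grip force is fixed at half the most. Time passes only in rows, so rows that repeat a pose let the fingers close. It gives the time, the measured TCP pose, the force and the opening at its end, in the units of the state.
- r.read_state(): the state, without advancing time (a new reading comes with each control period).
- r.capture(name): name is "scene" or "top"; returns (picture, depth): 480x640x3 uint8, blue, green, red; 480x640 float32, m along the optical axis (not along the pixel's ray), 0 where there is no reading.
- r.calibration(name): a dict with "K" (3x3 intrinsics, pixels), "dist" ([k1, k2, p1, p2, k3] as OpenCV has them; the pictures are not rectified), "T" (4x4, takes a point from camera to world coordinates). Camera axes: x right, y up, looking along -z (the intrinsics and any distortion apply to the point x, -y, -z); pixel columns grow to the right and rows downward; lengths in m; the calibration is good to about 2 mm. A picture is of the moment at which its call begins. calibration takes no time and is no camera call.
- r.close_job(): hands the job in, once; it reports no verdict.
The state is a dict: "clock": time; "qpos": joint angles; "qd": joint speeds; "tau": joint torques, N m; "ee_pos": TCP position; "ee_rot": TCP orientation; "force": force on the tool from outside, world axes, zero at the start; "wrist_torque": the same for the moment, N m; "opening": finger opening in m.
Only numpy, scipy, OpenCV 4.12 (cv2) and the standard library are available. Lean on these libraries where they do the work, as an engineer would, in place of code of your own. Each camera call takes 0.05 s, during which the arm holds its last target. There are 200 camera calls.

TASK

The freshly oiled wooden ball is lying loose in its dished plate, which is locked on the finishing stand by a quarter-turn bayonet. Take the plate by its handle, turn it clockwise (seen from above) about a quarter turn until you feel it come up against the stop, then lift it straight up off the stand by about a hand's breadth (10 cm) and finish while still holding it there, level and still. Keep the plate level and the ball in the middle of it all the way, do not touch the ball, and leave the bottle, the egg and the spinning top where they stand.

Things in the scene. Friction and masses are not known exactly. Their poses are not given: they have to be found in the camera images.
- stand: finishing stand bolted to the bench: round green foot 136 mm wide and 11 mm high with four bolts, short column, aluminium bayonet head 68 mm wide whose flat top is 70 mm above the bench. Origin: on the axis at the bench top, z up. A red line on the foot marks its -x direction, where the plate's handle points (within 4 degrees) when it is at the stop and released
- stand_head (a point): centre of the top face of the stand's head, 70 mm above the bench; on the axis about which the plate turns
- dish: dished plate of pale wood, 125 mm wide, about 220 g, loose but locked on the stand's head. Origin: on its axis at the steel flange face that sits on the head, z up; rim top 20 mm above the origin. Straight handle along its -x: 16 mm wide (y), 18 mm high, centre line 11 mm above the origin, from 58 to 136 mm from the axis. Starts 80 to 90 degrees anticlockwise (from above) of the red line
- dish_boss (a point): underside of the steel boss below the plate, 14.5 mm under its origin: 33 mm wide, with two lugs along +x and -x, 7 mm high, reaching 23 mm from the axis. They hook under lips of the head with 1.5 mm play in height, 1.3 mm sideways. Turned clockwise, it moves nearly freely up to a firm stop; there, and up to 6 degrees short of it, the lugs are in slots and it lifts straight out
- dish_centre (a point): lowest point of the dishing, in the middle of the plate, 7 mm above the plate's origin
- dish_handle (a point): grasp point in the middle of the handle's section, 98 mm from the plate's axis and 11 mm above its origin
- ball: freshly oiled dark wooden ball, 40 mm in diameter, 28 g nominal, loose in the middle of the dished plate (dishing radius about 150 mm); its axes turn as it rolls
- ball_center (a point): centre of the ball, 20 mm above where it touches the plate
- friction_polish: white bottle with green label and black cap, 55 mm in diameter, 128 mm tall, standing on the bench; origin under its centre
- wood_egg: turned wooden egg on its foot, 47 mm in diameter, 60 mm tall; origin under its centre
- spinning_top: red wooden spinning top, 44 mm in diameter, 50 mm tall; origin under its centre
Things that resemble listed ones, but are neither listed nor needed, are in the scene too. What is shaped like the ball but green or purple is not meant.

How it is judged:
By the outcome, as a careful person would: the job done as asked, in the order asked, and still so for the second after the job is handed in, while the arm keeps its last pose, push and grip.
It also fails if it takes over 56 s, if anything falls off the work surface, if the arm or the gripper's body presses on something with over 40 N, if the wrist force passes 120 N, or if a joint passes its speed limit or range.

## Working session

There is one attempt and no reset: what is moved stays moved. The work goes in short steps, Python scripts to look and compute and a tool call to move; the robot and the scene stay as the last step left them, time stands still between calls to the robot, and variables do not carry over. Pictures are saved under pics/ and viewed, about 8 in all and at most 12, crops included, and the job is handed in when it is done.

Besides the shell and the picture viewer there is one more tool, called after "Request:" as name([rows], argument=value, ...), one row to a line, values as JSON. step_arm: Moves the arm, as the interface text tells. Its arguments: {"type":"object","properties":{"plan":{"type":"array"}},"required":["plan"]}

```bash
mkdir -p pics; ls; python3 - <<'E'
from workcell import r
import cv2,numpy as np
s=r.read_state();print(s, r.grasp_offset)
for n in("scene","top"):
    p,d=r.capture(n);cv2.imwrite(f"pics/{n}0.png",p);np.save(f"pics/{n}0.npy",d);c=r.calibration(n);print(n,c)
E
```

```text
pics
{'clock': 0.0, 'qpos': array([ 1.53961320e+00,  2.55733316e-01,  1.06988495e-01, -4.93981488e-04,
       -1.42389296e+00, -2.84567314e-01]), 'qd': array([ 7.58726908e-05,  1.46850789e-03,  1.07693571e-05,  1.36071510e-03,
       -2.63987897e-04,  3.70619805e-04]), 'tau': array([ 5.09806341e-04, -3.86631632e+01,  2.37935632e+01,  5.36511138e+00,
       -6.08122704e-03, -2.08134683e-07]), 'ee_pos': array([0.17059168, 0.52234509, 0.23039372]), 'ee_rot': array([-0.69821944,  0.11186449,  0.69839763,  0.11052917]), 'force': array([ 0.16318947,  0.00297886, -0.50818676]), 'wrist_torque': array([0.01179007, 0.01686146, 0.01720343]), 'opening': 0.08506608141729936} 0.0187
scene {'K': array([[560.11631357,   0.        , 315.4480262 ],
       [  0.        , 560.11631357, 244.69667726],
       [  0.        ,   0.        ,   1.        ]]), 'dist': array([-0.13404028,  0.        ,  0.        ,  0.        ,  0.        ]), 'T': array([[-0.90246964,  0.30002557, -0.30908446,  0.16525527],
       [-0.43031526, -0.59558521,  0.6783119 ,  0.83352123],
       [ 0.01942478,  0.74515966,  0.66660315,  0.78862   ],
       [ 0.        ,  0.        ,  0.        ,  1.        ]])}
top {'K': array([[492.99030278,   0.        , 325.38105235],
       [  0.        , 492.99030278, 243.16027084],
       [  0.        ,   0.        ,   1.        ]]), 'dist': array([0.01955619, 0.        , 0.        , 0.        , 0.        ]), 'T': array([[-0.02285543,  0.98267013, -0.18394848,  0.32201664],
       [-0.99962143, -0.02528163, -0.0108548 ,  0.13561456],
       [-0.0153172 ,  0.18363075,  0.98287595,  0.99180838],
       [ 0.        ,  0.        ,  0.        ,  1.        ]])}
```

View pics/scene0.png

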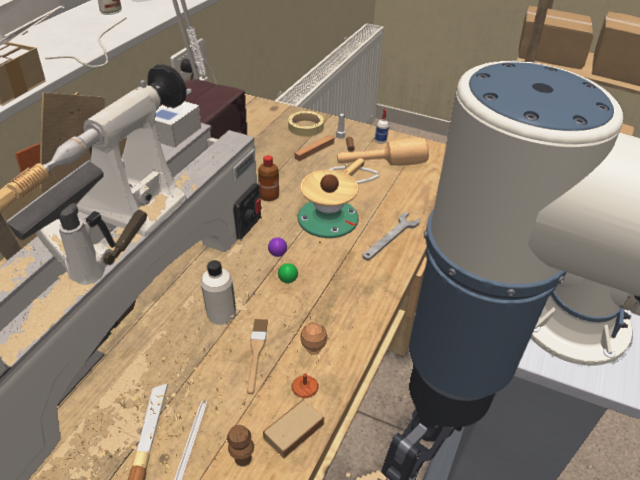

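View pics/top0.png

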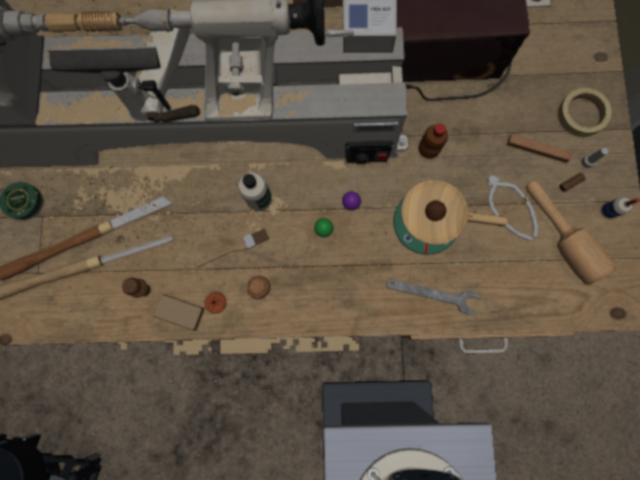

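The scene view shows the plate at (329,190) on its green stand, with the ball at (330,184). In the top view the plate is at (434,212), the handle points right to (505,220), and the red line is near (425,247), i.e. towards the robot. I'll measure these next.

```bash
cat > h.py <<'E'
import cv2,numpy as np
from workcell import r
def ray(n,uv):
    c=r.calibration(n);u=cv2.undistortPoints(np.array(uv,float).reshape(-1,1,2),c["K"],c["dist"])[:,0]
    T=c["T"];return T[:3,3],np.c_[u[:,0],-u[:,1],-np.ones(len(u))]@T[:3,:3].T
def plane(n,uv,z):
    o,d=ray(n,uv);return o+d*((z-o[2])/d[:,2])[:,None]
def cloud(n,d):
    v,u=np.nonzero(d>0);o,k=ray(n,np.c_[u,v]);P=np.zeros(d.shape+(3,));P[v,u]=o+k*d[v,u][:,None];return P
def circ(P):
    a=np.c_[2*P[:,:2],np.ones(len(P))];x=np.linalg.lstsq(a,(P[:,:2]**2).sum(1),rcond=None)[0]
    return x[:2],np.sqrt(x[2]+x[0]**2+x[1]**2)
E
python3 - <<'E'
from h import *
for n in("top","scene"):
    p=cv2.imread(f"pics/{n}0.png");d=np.load(f"pics/{n}0.npy");P=cloud(n,d)
    hsv=cv2.cvtColor(p,cv2.COLOR_BGR2HSV)
    near=(np.hypot(P[...,0]-.36,P[...,1]+.09)<.25)
    b=(P[...,2]>.06)&(P[...,2]<.14)&near
    k,l,st,_=cv2.connectedComponentsWithStats(b.astype(np.uint8));print(n,st[1:][st[1:,4]>100])
    for z0,z1 in((.06,.07),(.07,.078),(.078,.084),(.084,.088),(.088,.092),(.092,.1),(.1,.14)):
        m=near&(P[...,2]>z0)&(P[...,2]<=z1);Q=P[m];print(z0,len(Q),Q.mean(0).round(4) if len(Q) else '')
    g=(hsv[...,0]>60)&(hsv[...,0]<95)&(hsv[...,1]>90)&near&(P[...,2]<.04)
    print("green",g.sum(),P[g].mean(0).round(4))
    R=((hsv[...,0]<8)|(hsv[...,0]>172))&(hsv[...,1]>120)&near&(P[...,2]<.025)
    v,u=np.nonzero(R);print("red",np.c_[u,v,plane(n,np.c_[u,v],.011).round(4)[:,:2]][:30].tolist())
    x,y=(380,160) if n=="top" else (280,150)
    cv2.imwrite(f"pics/{n}crop.png",cv2.resize(p[y:y+110,x:x+147],None,fx=5,fy=5,interpolation=cv2.INTER_CUBIC))
E
```

```text
top [[ 402  181  105   64 3703]]
0.06 0 
0.07 112 [ 0.539  -0.0602  0.077 ]
0.078 1292 [ 0.5451 -0.063   0.0813]
0.084 1058 [ 0.5447 -0.0701  0.0859]
0.088 806 [ 0.5406 -0.0869  0.0897]
0.092 97 [ 0.5365 -0.0779  0.0941]
0.1 338 [ 0.5428 -0.0582  0.1104]
green 459 [ 0.515  -0.0291  0.0113]
red [[425.0, 244.0, 0.4987, -0.0543], [426.0, 244.0, 0.4986, -0.0563], [427.0, 244.0, 0.4986, -0.0583], [425.0, 245.0, 0.4966, -0.0541], [426.0, 245.0, 0.4966, -0.0561], [427.0, 245.0, 0.4965, -0.0581], [425.0, 246.0, 0.4946, -0.054], [426.0, 246.0, 0.4945, -0.056], [427.0, 246.0, 0.4945, -0.058], [425.0, 247.0, 0.4926, -0.0539], [426.0, 247.0, 0.4925, -0.0559], [427.0, 247.0, 0.4925, -0.0579], [425.0, 248.0, 0.4905, -0.0538], [426.0, 248.0, 0.4905, -0.0558], [427.0, 248.0, 0.4904, -0.0578], [425.0, 249.0, 0.4885, -0.0536], [426.0, 249.0, 0.4884, -0.0557], [427.0, 249.0, 0.4884, -0.0577], [425.0, 250.0, 0.4864, -0.0535], [426.0, 250.0, 0.4864, -0.0555], [427.0, 250.0, 0.4863, -0.0575], [425.0, 251.0, 0.4844, -0.0534], [426.0, 251.0, 0.4843, -0.0554], [427.0, 251.0, 0.4843, -0.0574], [425.0, 252.0, 
[... 359 characters left out ...]
]
0.092 74 [ 0.5404 -0.0594  0.0952]
0.1 200 [ 0.5408 -0.0523  0.1093]
green 1221 [ 0.537  -0.0362  0.014 ]
red [[345.0, 221.0, 0.5015, -0.0572], [346.0, 221.0, 0.4995, -0.0582], [347.0, 221.0, 0.4976, -0.0592], [348.0, 221.0, 0.4956, -0.0602], [347.0, 222.0, 0.4962, -0.056], [348.0, 222.0, 0.4943, -0.057], [349.0, 222.0, 0.4923, -0.058], [350.0, 222.0, 0.4903, -0.059], [349.0, 223.0, 0.491, -0.0548], [350.0, 223.0, 0.489, -0.0558], [351.0, 223.0, 0.4871, -0.0568], [352.0, 223.0, 0.4851, -0.0578], [353.0, 223.0, 0.4831, -0.0588], [351.0, 224.0, 0.4857, -0.0536], [352.0, 224.0, 0.4838, -0.0546], [353.0, 224.0, 0.4818, -0.0556], [354.0, 224.0, 0.4799, -0.0566], [354.0, 225.0, 0.4786, -0.0535]]
```

View pics/topcrop.png

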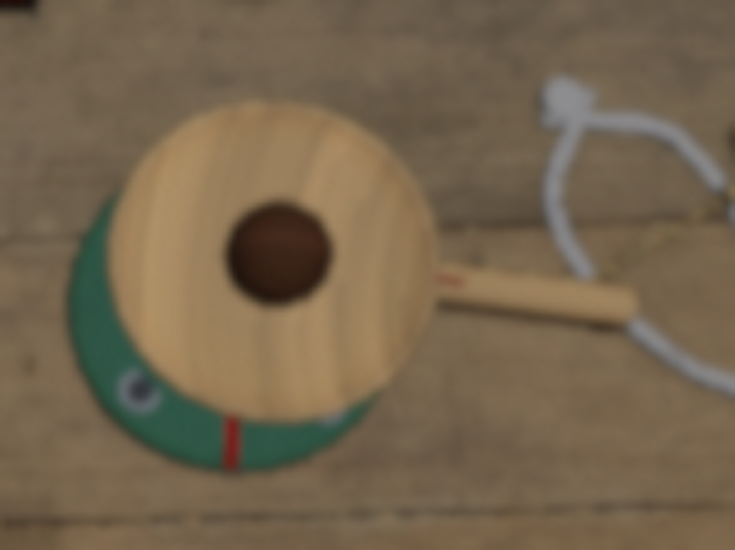

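View pics/scenecrop.png

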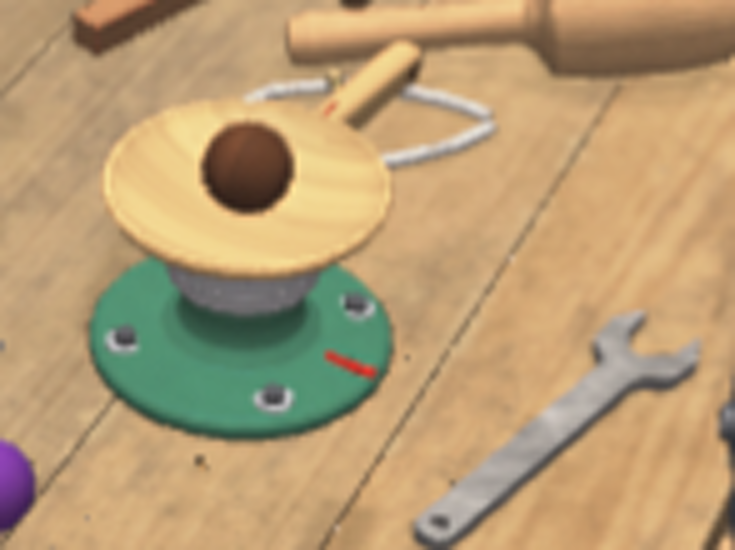

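The top crop shows the plate circle at about (434,212), the handle running from (468,217) to (507,221), and the red line from (426,244) to (426,253). The scene crop confirms this, with the ball central.

```bash
python3 - <<'E'
from h import *
for n in("top","scene"):
    p=cv2.imread(f"pics/{n}0.png");d=np.load(f"pics/{n}0.npy");P=cloud(n,d)
    b=((P[...,2]>.066)&(P[...,2]<.14)&(np.hypot(P[...,0]-.54,P[...,1]+.06)<.17)).astype(np.uint8)
    c=max(cv2.findContours(b,0,cv2.CHAIN_APPROX_NONE)[0],key=cv2.contourArea)[:,0]
    Q=plane(n,c,.090);o=np.array([.543,-.06])
    for _ in range(5):
        m=np.abs(np.hypot(*(Q[:,:2]-o).T)-.0625)<.004; o,rad=circ(Q[m])
    print(n,"dish",o.round(4),rad.round(4),m.sum())
    Q2=P[(b>0)&(np.hypot(P[...,0]-o[0],P[...,1]-o[1])>.07)]
    H=plane(n,np.argwhere((b>0)&(np.hypot(P[...,0]-o[0],P[...,1]-o[1])>.07))[:,::-1],.089)[:,:2]
    vx,vy,x0,y0=cv2.fitLine(H.astype(np.float32),cv2.DIST_L2,0,.01,.01).ravel()
    rr=np.hypot(*(H-o).T);print("handle n",len(H),"dir",vx,vy,"mean",H.mean(0),"ang line",np.degrees(np.arctan2(vy,vx)),"ang centre",np.degrees(np.arctan2(*(H.mean(0)-o)[::-1])),rr.min(),rr.max(),np.median(Q2[:,2]))
    hsv=cv2.cvtColor(p,cv2.COLOR_BGR2HSV)
    near=np.hypot(P[...,0]-.54,P[...,1]+.06)<.1
    g=(hsv[...,0]>60)&(hsv[...,0]<95)&(hsv[...,1]>80)&near&(P[...,2]<.04)
    G=plane(n,np.argwhere(g)[:,::-1],.011)
    hull=cv2.convexHull(np.argwhere(g)[:,::-1].astype(np.int32))[:,0]
    Q=plane(n,hull,.011);o2=np.array([.54,-.055])
    for _ in range(8):
        m=np.abs(np.hypot(*(Q[:,:2]-o2).T)-.068)<.005
        if m.sum()<5:break
        o2,r2=circ(Q[m])
    print("foot",o2,r2,m.sum())
    R=((hsv[...,0]<8)|(hsv[...,0]>172))&(hsv[...,1]>120)&near&(P[...,2]<.025)
    R=plane(n,np.argwhere(R)[:,::-1],.011)[:,:2].astype(np.float32);vx,vy,x0,y0=cv2.fitLine(R,cv2.DIST_L2,0,.01,.01).ravel()
    print("red mean",R.mean(0),"line ang",np.degrees(np.arctan2(vy,vx)))
    m=(P[...,2]>.1)&(P[...,2]<.135)&near;print("ball",plane(n,np.argwhere(m)[:,::-1].mean(0)[None],.0995 if n=='top' else .102))
E
```

```text
top dish [ 0.5449 -0.06  ] 0.0612 180
handle n 1110 dir 0.7059695 0.70824224 mean [ 0.64029114 -0.0656446 ] ang line 45.09208 ang centre -3.355899730674581 0.06834373848827655 0.1796135832451277 0.08863317583974639
foot [ 0.54488489 -0.05899443] 0.06455137400920426 16
red mean [ 0.48976824 -0.05566275] line ang -4.873291
ball [[ 0.54547651 -0.0605586   0.0995    ]]
scene dish [ 0.543  -0.0571] 0.0627 129
handle n 729 dir 0.71841234 0.69561756 mean [ 0.65084805 -0.05346116] ang line 44.076447 ang centre 1.9151875844996986 0.06707036852081207 0.18398906100677173 0.08800122902185259
foot [ 0.54172352 -0.05316972] 0.06619705969199091 25
red mean [ 0.48957136 -0.05681702] line ang -8.306303
ball [[ 0.54485258 -0.06179847  0.102     ]]
```

```bash
python3 - <<'E'
from h import *
for n in("top","scene"):
    d=np.load(f"pics/{n}0.npy");P=cloud(n,d);o=np.array([.544,-.059])
    m=(P[...,2]>.07)&(P[...,2]<.1)&(np.hypot(P[...,0]-o[0],P[...,1]-o[1])<.15)&(P[...,1]<o[1]-.068)
    for H in (plane(n,np.argwhere(m)[:,::-1],.088)[:,:2],P[m][:,:2]):
        vx,vy,_,_=cv2.fitLine(H.astype(np.float32),cv2.DIST_L2,0,.01,.01).ravel();v=(H.mean(0)-o)
        print(n,len(H),H.mean(0),H.min(0),H.max(0),np.degrees(np.arctan2(vy,vx)),np.degrees(np.arctan2(v[1],v[0])))
    print(np.percentile(P[m][:,2],[10,50,90]))
from scipy.spatial.transform import Rotation as R
s=r.read_state();print(R.from_quat(s["ee_rot"]).as_matrix().round(3))
E
```

```text
top 342 [ 0.52816562 -0.15968039] [ 0.51520868 -0.19271953] [ 0.54165112 -0.12548725] 81.31561 -98.93790732963714
top 342 [ 0.52811662 -0.1596198 ] [ 0.51652781 -0.1922711 ] [ 0.54213908 -0.12704125] 80.8107 -98.97043015936362
[0.08363359 0.08899835 0.09151075]
scene 161 [ 0.52470851 -0.15642586] [ 0.51025562 -0.19190871] [ 0.54086206 -0.12120448] 82.89703 -101.20036980946003
scene 161 [ 0.52535845 -0.15828261] [ 0.514017   -0.19325633] [ 0.54128248 -0.12701707] 79.05607 -100.63418109477979
[0.07931565 0.08836279 0.09099949]
[[-0.    -0.311 -0.951]
 [-0.002 -0.951  0.311]
 [-1.     0.002 -0.   ]]
```

```bash
cat >> h.py <<'E'
from scipy.spatial.transform import Rotation as R
def down(jaw_az):  # tool x down, y at azimuth jaw_az
    a=np.radians(jaw_az);x=np.array([0,0,-1.]);y=np.array([np.cos(a),np.sin(a),0]);return R.from_matrix(np.c_[x,y,np.cross(x,y)])
def delta(pos,az,s=None):
    s=s or r.read_state();A=R.from_quat(s["ee_rot"])
    return (A.inv().apply(np.array(pos)-s["ee_pos"])*100).round(2),np.degrees((A.inv()*down(az)).as_rotvec()).round(2)
def st():
    s=r.read_state();A=R.from_quat(s["ee_rot"]).as_matrix()
    print(round(s["clock"],2),s["ee_pos"].round(4),"jaw az",np.degrees(np.arctan2(A[1,1],A[0,1])).round(2),"x",A[:,0].round(4),"y",A[:,1].round(4),"F",s["force"].round(2),"M",s["wrist_torque"].round(2),"op",round(s["opening"],4),"q",s["qpos"].round(2))
E
python3 -c "
from h import *
print(delta([.529,-.156,.2],171))"
```

```text
(array([  3.14,  53.35, -55.14]), array([ 8.09e+01, -7.00e-02, -7.00e-02]))
```

Request:
step_arm([
  [[0, 0, 3.3, -3.4, 6, 0, 0], [0, 0, 6.6, -6.8, 12, 0, 0], [0, 0, 10, -10.2, 18, 0, 0], [0, 0, 13.3, -13.6, 24, 0, 0], [0, 0, 16.6, -17, 30, 0, 0]],
])

```text
clock: 0.6
ee_pos: [0.2811, 0.3102, 0.231]
ee_rot: [-0.645, 0.289, 0.645, 0.289]
force: [1.4, 0.1, 0.3]
opening: 0.085
```

```bash
python3 -c "
from h import *
st();print(delta([.529,-.156,.2],171))"
```

```text
0.6 [0.2811 0.3102 0.231 ] jaw az -138.31 x [-2.e-04 -4.e-04 -1.e+00] y [-7.467e-01 -6.651e-01  4.000e-04] F [1.45 0.11 0.26] M [ 0.01 -0.21  0.05] op 0.085 q [ 1.21 -0.01 -0.2  -0.   -1.38 -0.48]
(array([  3.11,  12.5 , -51.3 ]), array([ 5.069e+01, -2.000e-02, -2.000e-02]))
```

Request:
step_arm([
  [[0, 0.1, 1.0, -4.2, 4, 0, 0], [0, 0.2, 2.0, -8.5, 8, 0, 0], [0, 0.3, 3.0, -12.8, 12, 0, 0], [0, 0.4, 4.0, -17.0, 16, 0, 0], [0, 0.5, 5.0, -21.3, 20, 0, 0]],
])

```text
clock: 1.1
ee_pos: [0.3861, 0.1186, 0.2262]
ee_rot: [-0.585, 0.397, 0.585, 0.397]
force: [1.5, 0.3, 0.5]
opening: 0.0851
```

```bash
python3 -c "
from h import *
st();print(delta([.529,-.156,.2],171))"
```

```text
1.1 [0.3861 0.1186 0.2262] jaw az -158.24 x [-0.e+00  3.e-04 -1.e+00] y [-9.287e-01 -3.708e-01 -1.000e-04] F [1.46 0.31 0.47] M [ 0.07 -0.15  0.05] op 0.0851 q [ 0.69 -0.04 -0.24 -0.   -1.37 -0.31]
(array([  2.61,  -3.09, -30.8 ]), array([ 3.076e+01,  2.000e-02, -0.000e+00]))
```

Request:
step_arm([
  [[0, 0.3, -0.4, -4.4, 4.4, 0, 0], [0, 0.6, -0.8, -8.8, 8.8, 0, 0], [0, 0.9, -1.3, -13.2, 13.2, 0, 0], [0, 1.2, -1.7, -17.6, 17.6, 0, 0], [0, 1.5, -2.2, -22, 22, 0, 0]],
])

```text
clock: 1.6
ee_pos: [0.4886, -0.0775, 0.2108]
ee_rot: [-0.499, 0.501, 0.499, 0.501]
force: [1.2, 0.7, 0.4]
opening: 0.0854
```

```bash
python3 -c "
from h import *
st();print(delta([.529,-.156,.15],171))"
```

```text
1.6 [ 0.4886 -0.0775  0.2108] jaw az 179.71 x [-6.e-04  2.e-04 -1.e+00] y [-1.e+00  5.e-03  6.e-04] F [1.24 0.67 0.44] M [ 0.15 -0.13  0.01] op 0.0854 q [ 0.16  0.15 -0.07 -0.   -1.35 -0.16]
(array([ 6.08, -4.08, -7.83]), array([ 8.71,  0.01, -0.03]))
```

Request:
step_arm([
  [[0, 0, -1.6, -3.2, 3.5, 0, 0], [0, 0.5, -3.2, -6.3, 7, 0, 0], [0, 2, -4.0, -7.8, 8.7, 0, 0], [0, 4, -4.0, -7.8, 8.7, 0, 0], [0, 5, -4.0, -7.8, 8.7, 0, 0]],
])

```text
clock: 2.1
ee_pos: [0.5268, -0.1535, 0.1583]
ee_rot: [-0.459, 0.538, 0.461, 0.536]
force: [-0.2, -0.2, -1.2]
opening: 0.0855
```

```bash
python3 -c "
from h import *
st();print(delta([.529,-.156,.062],171))
for n in ('top','scene'):
    p,d=r.capture(n);x,y=(380,150) if n=='top' else (270,110)
    np.save('pics/%s1.npy'%n,d);cv2.imwrite('pics/%s1.png'%n,p)
    cv2.imwrite('pics/%s1c.png'%n,cv2.resize(p[y:y+120,x:x+160],None,fx=4,fy=4,interpolation=2))
a=[cv2.imread('pics/%s1c.png'%n)[:, :640] for n in('top','scene')]
cv2.imwrite('pics/both1.png',cv2.resize(np.hstack(a),(800,300)))
"
```

```text
2.1 [ 0.5268 -0.1535  0.1583] jaw az 171.15 x [-0.0045  0.0012 -1.    ] y [-0.9881  0.1538  0.0046] F [-0.17 -0.23 -1.19] M [ 0.07  0.07 -0.01] op 0.0855 q [ 0.    0.29 -0.03 -0.   -1.25 -0.15]
(array([ 9.63, -0.3 , -0.22]), array([ 0.15,  0.03, -0.26]))
```

View pics/both1.png

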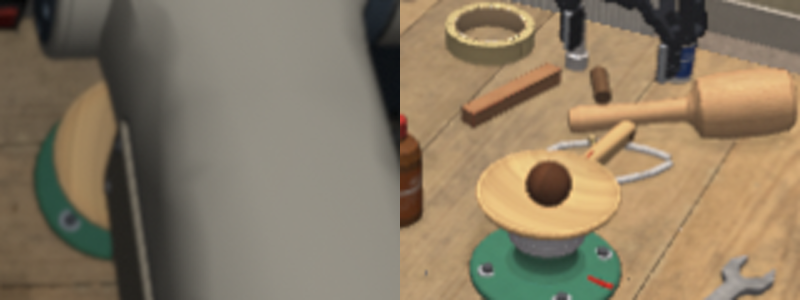

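The fingers straddle the handle, still above it; the handle runs from (590,160) to (630,130) in the right half. The plate and ball have not moved. Descending.

Request:
step_arm([
  [[0, 2.0, -0.2, -0.2, 0, 0, 0], [0, 4.5, -0.2, -0.2, 0, 0, 0], [0, 6.5, -0.2, -0.2, 0, 0, 0], [0, 8.3, -0.2, -0.2, 0, 0, 0], [0, 8.9, -0.2, -0.2, 0, 0, 0]],
])

```text
clock: 2.7
ee_pos: [0.5292, -0.1552, 0.0714]
ee_rot: [-0.46, 0.537, 0.461, 0.536]
force: [-1.0, 0.9, -0.2]
opening: 0.0853
```

```bash
python3 -c "
from h import *
p,d=r.capture('scene');cv2.imwrite('pics/s2.png',cv2.resize(p[110:230,270:430],None,fx=5,fy=5,interpolation=2))
p,d=r.capture('scene')
st();print(delta([.529,-.156,.062],171))
"
```

```text
2.8 [ 0.5298 -0.1555  0.0724] jaw az 171.27 x [-5.e-04 -2.e-04 -1.e+00] y [-9.884e-01  1.518e-01  5.000e-04] F [0.8  0.11 0.09] M [-0.02 -0.   -0.01] op 0.0855 q [-0.    0.36 -0.17  0.   -1.05 -0.15]
(array([ 1.04,  0.07, -0.06]), array([ 0.27, -0.02, -0.03]))
```

View pics/s2.png

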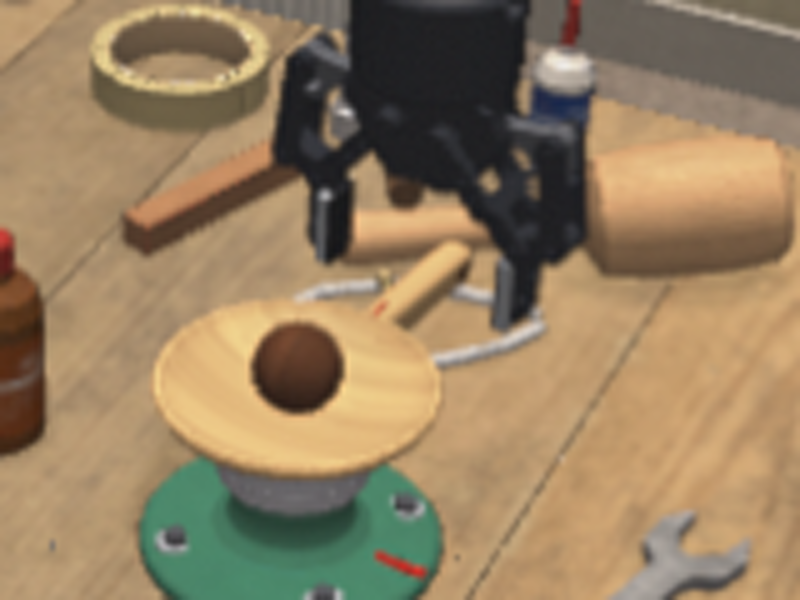

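The fingers (330,230) and (505,290) straddle the handle at (430,280) evenly. I'll go down the last centimetre, then close gently.

Request:
step_arm([
  [[0, 0.5, 0.1, 0, 0.2, 0, 0], [0, 1.0, 0.1, 0, 0.2, 0, 0], [0.3, 1.0, 0.1, 0, 0.2, 0, 0], [0.5, 1.0, 0.1, 0, 0.2, 0, 0], [0.7, 1.0, 0.1, 0, 0.2, 0, 0]],
])

```text
clock: 3.3
ee_pos: [0.5291, -0.1559, 0.0626]
ee_rot: [-0.459, 0.538, 0.459, 0.538]
force: [0.4, 0.3, -0.2]
opening: 0.0438
```

Request:
step_arm([
  [[0.72, 0, 0, 0, 0, 0, 0], [0.74, 0, 0, 0, 0, 0, 0], [0.76, 0, 0, 0, 0, 0, 0], [0.78, 0, 0, 0, 0, 0, 0], [0.8, 0, 0, 0, 0, 0, 0]],
])

```text
clock: 3.8
ee_pos: [0.5291, -0.1559, 0.0624]
ee_rot: [-0.459, 0.538, 0.459, 0.538]
force: [0.5, -0.4, 0.2]
opening: 0.0173
```

```bash
python3 -c "
from h import *
p,d=r.capture('scene');cv2.imwrite('pics/s3.png',cv2.resize(p[110:230,270:430],None,fx=5,fy=5,interpolation=2))
st()
"
```

```text
3.85 [ 0.5291 -0.1559  0.0624] jaw az 171.01 x [ 4.e-04 -1.e-04 -1.e+00] y [-9.877e-01  1.563e-01 -4.000e-04] F [ 1.35 -0.66  0.15] M [-0.16 -0.15 -0.05] op 0.017 q [-0.    0.37 -0.18  0.   -1.02 -0.15]
```

View pics/s3.png

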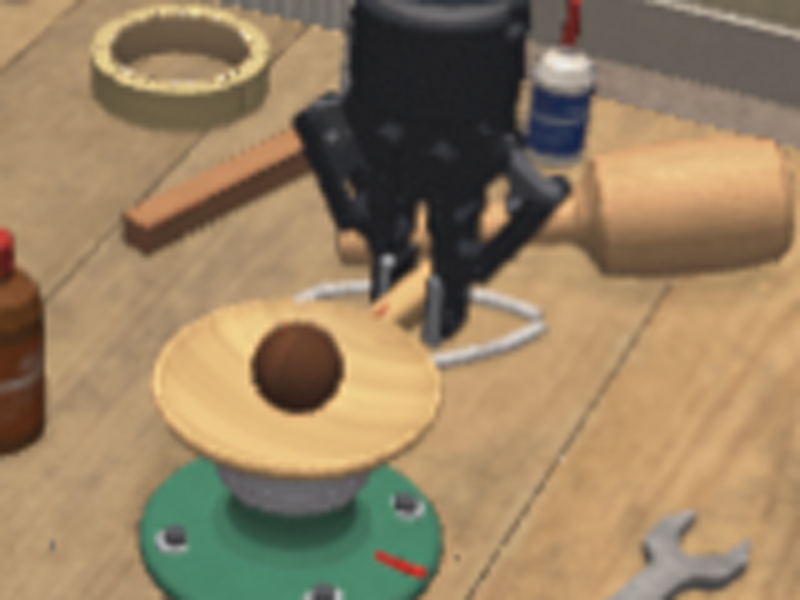

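The fingers are around the handle at (410,300) with about 1 mm left to close, and the ball is still central at (297,366). Closing to full grip.

Request:
step_arm([
  [[0.82, 0, 0, 0, 0, 0, 0], [0.85, 0, 0, 0, 0, 0, 0], [1, 0, 0, 0, 0, 0, 0], [1, 0, 0, 0, 0, 0, 0], [1, 0, 0, 0, 0, 0, 0]],
])

```text
clock: 4.35
ee_pos: [0.5293, -0.1559, 0.0625]
ee_rot: [-0.459, 0.537, 0.459, 0.538]
force: [2.5, -0.3, -0.2]
opening: 0.0152
```

```bash
cat > b.py <<'E'
from h import *
p,d=r.capture('scene');st();P=cloud('scene',d)
hsv=cv2.cvtColor(p,cv2.COLOR_BGR2HSV)
w=np.hypot(P[...,0]-.543,P[...,1]+.058)<.055
m=w&(P[...,2]>.07)&(hsv[...,2]<120)
k,l,s,c=cv2.connectedComponentsWithStats(m.astype(np.uint8));i=1+s[1:,4].argmax();print("ball px",c[i],s[i,4])
E
python3 b.py
```

```text
4.4 [ 0.5293 -0.1559  0.0625] jaw az 171.01 x [ 8.e-04 -2.e-04 -1.e+00] y [-9.877e-01  1.563e-01 -8.000e-04] F [2.8  0.06 1.08] M [-0.25 -0.7  -0.13] op 0.0153 q [-0.    0.37 -0.18  0.   -1.02 -0.15]
ball px [329.37398374 183.50813008] 246
```

Request:
step_arm([
  [[1, 0, 0.051, 0, 0.3, 0, 0], [1, 0, 0.154, 0.001, 0.9, 0, 0], [1, 0, 0.308, 0.005, 1.8, 0, 0], [1, 0, 0.479, 0.012, 2.8, 0, 0], [1, 0, 0.684, 0.024, 4, 0, 0]],
])

```text
clock: 4.9
ee_pos: [0.5222, -0.1545, 0.0624]
ee_rot: [-0.44, 0.554, 0.44, 0.554]
force: [3.2, -0.0, 2.0]
opening: 0.015
```

```bash
python3 b.py
```

```text
4.95 [ 0.522  -0.1544  0.0624] jaw az 166.84 x [ 3.e-04  1.e-04 -1.e+00] y [-9.738e-01  2.276e-01 -3.000e-04] F [1.36 0.46 0.49] M [-0.08 -0.78 -0.22] op 0.0152 q [-0.    0.36 -0.2  -0.   -1.01 -0.23]
ball px [329.39759036 183.50200803] 249
```

Request:
step_arm([
  [[1, 0, 0.205, 0.002, 1.2, 0, 0], [1, 0, 0.445, 0.01, 2.6, 0, 0], [1, 0, 0.7, 0.025, 4.1, 0, 0], [1, 0, 0.956, 0.047, 5.6, 0, 0], [1, 0, 1.21, 0.075, 7.1, 0, 0]],
])

```text
clock: 5.45
ee_pos: [0.5105, -0.151, 0.0624]
ee_rot: [-0.405, 0.58, 0.404, 0.58]
force: [2.3, -0.9, 1.8]
opening: 0.0151
```

Request:
step_arm([
  [[1, 0, 0.257, 0.003, 1.5, 0, 0], [1, 0, 0.513, 0.013, 3, 0, 0], [1, 0, 0.769, 0.03, 4.5, 0, 0], [1, 0, 1.024, 0.054, 6, 0, 0], [1, 0, 1.279, 0.084, 7.5, 0, 0]],
])

```text
clock: 5.95
ee_pos: [0.4987, -0.1458, 0.0623]
ee_rot: [-0.366, 0.605, 0.366, 0.605]
force: [3.0, -1.5, 2.4]
opening: 0.0153
```

```bash
python3 b.py
```

```text
6.0 [ 0.4984 -0.1457  0.0623] jaw az 152.21 x [-0.e+00  1.e-04 -1.e+00] y [-8.847e-01  4.662e-01  1.000e-04] F [ 2.65 -1.36  2.05] M [-0.31 -0.89 -0.16] op 0.015 q [ 0.02  0.31 -0.27 -0.   -0.99 -0.5 ]
ball px [329.44578313 183.41767068] 249
```

Request:
step_arm([
  [[1, 0, 0.257, 0.003, 1.5, 0, 0], [1, 0, 0.53, 0.014, 3.1, 0, 0], [1, 0, 0.82, 0.034, 4.8, 0, 0], [1, 0, 1.126, 0.065, 6.6, 0, 0], [1, 0, 1.431, 0.105, 8.4, 0, 0]],
])

```text
clock: 6.5
ee_pos: [0.4865, -0.1383, 0.0623]
ee_rot: [-0.32, 0.63, 0.32, 0.63]
force: [2.2, -2.0, 1.5]
opening: 0.0155
```

Request:
step_arm([
  [[1, 0, 0.308, 0.005, 1.8, 0, 0], [1, 0, 0.615, 0.019, 3.6, 0, 0], [1, 0, 0.922, 0.043, 5.4, 0, 0], [1, 0, 1.228, 0.077, 7.2, 0, 0], [1, 0, 1.533, 0.121, 9, 0, 0]],
])

```text
clock: 7.0
ee_pos: [0.4748, -0.1284, 0.0623]
ee_rot: [-0.27, 0.654, 0.27, 0.654]
force: [2.9, -1.0, 1.6]
opening: 0.0148
```

```bash
python3 b.py
```

```text
7.05 [ 0.4746 -0.1281  0.0623] jaw az 134.79 x [ 0.e+00 -1.e-04 -1.e+00] y [-7.046e-01  7.097e-01 -1.000e-04] F [ 2.05 -2.23  1.5 ] M [-0.58 -0.95 -0.22] op 0.0151 q [ 0.06  0.26 -0.34  0.   -0.97 -0.84]
ball px [329.66260163 183.33333333] 246
```

Request:
step_arm([
  [[1, 0, 0.308, 0.005, 1.8, 0, 0], [1, 0, 0.615, 0.019, 3.6, 0, 0], [1, 0, 0.922, 0.043, 5.4, 0, 0], [1, 0, 1.228, 0.077, 7.2, 0, 0], [1, 0, 1.533, 0.121, 9, 0, 0]],
])

```text
clock: 7.55
ee_pos: [0.4651, -0.1167, 0.0624]
ee_rot: [-0.218, 0.673, 0.218, 0.673]
force: [2.5, -0.6, 1.4]
opening: 0.0149
```

Request:
step_arm([
  [[1, 0, 0.308, 0.005, 1.8, 0, 0], [1, 0, 0.615, 0.019, 3.6, 0, 0], [1, 0, 0.922, 0.043, 5.4, 0, 0], [1, 0, 1.228, 0.077, 7.2, 0, 0], [1, 0, 1.533, 0.121, 9, 0, 0]],
])

```text
clock: 8.05
ee_pos: [0.4573, -0.1035, 0.0624]
ee_rot: [-0.165, 0.687, 0.165, 0.688]
force: [3.8, -2.1, 1.1]
opening: 0.0151
```

Request:
step_arm([
  [[1, 0, 0.308, 0.005, 1.8, 0, 0], [1, 0, 0.615, 0.019, 3.6, 0, 0], [1, 0, 0.905, 0.042, 5.3, 0, 0], [1, 0, 1.177, 0.071, 6.9, 0, 0], [1, 0, 1.431, 0.105, 8.4, 0, 0]],
])

```text
clock: 8.55
ee_pos: [0.4518, -0.0902, 0.0624]
ee_rot: [-0.114, 0.698, 0.114, 0.698]
force: [4.6, -1.5, 0.7]
opening: 0.0153
```

```bash
python3 b.py
```

```text
8.6 [ 0.4517 -0.09    0.0624] jaw az 108.48 x [ 9.e-04 -0.e+00 -1.e+00] y [-3.170e-01  9.484e-01 -3.000e-04] F [ 4.23 -1.23  1.01] M [-0.4  -1.44 -0.19] op 0.0151 q [ 0.15  0.21 -0.41  0.   -0.95 -1.39]
ball px [329.67622951 183.34016393] 244
```

Request:
step_arm([
  [[1, 0, 0.24, 0.01, 1.4, 0, 0], [1, 0, 0.48, 0.03, 2.8, 0, 0], [1, 0, 0.72, 0.055, 4.2, 0, 0], [1, 0, 0.956, 0.087, 5.6, 0, 0], [1, 0, 1.194, 0.123, 7, 0, 0]],
])

```text
clock: 9.1
ee_pos: [0.4488, -0.0785, 0.0624]
ee_rot: [-0.071, 0.704, 0.071, 0.704]
force: [4.6, -2.1, 1.5]
opening: 0.0151
```

Request:
step_arm([
  [[1, 0, 0.205, 0.002, 1.2, 0, 0], [1, 0, 0.393, 0.008, 2.3, 0, 0], [1, 0, 0.564, 0.016, 3.3, 0, 0], [1, 0, 0.735, 0.028, 4.3, 0, 0], [1, 0, 0.905, 0.042, 5.3, 0, 0]],
])

```text
clock: 9.6
ee_pos: [0.4474, -0.0695, 0.0623]
ee_rot: [-0.038, 0.706, 0.038, 0.706]
force: [4.1, -2.4, 1.1]
opening: 0.0153
```

```bash
python3 b.py
```

```text
9.65 [ 0.4473 -0.0694  0.0623] jaw az 96.18 x [ 0.  0. -1.] y [-0.1077  0.9942  0.    ] F [ 3.43 -1.81  1.53] M [-0.62 -1.45 -0.15] op 0.0151 q [ 0.19  0.19 -0.43 -0.   -0.95 -1.66]
ball px [329.63821138 183.46747967] 246
```

Request:
step_arm([
  [[1, 0, 0.137, 0.001, 0.8, 0, 0], [1, 0, 0.274, 0.004, 1.6, 0, 0], [1, 0, 0.41, 0.009, 2.4, 0, 0], [1, 0, 0.53, 0.014, 3.1, 0, 0], [1, 0, 0.65, 0.022, 3.8, 0, 0]],
])

```text
clock: 10.15
ee_pos: [0.4469, -0.063, 0.0623]
ee_rot: [-0.015, 0.707, 0.015, 0.707]
force: [4.5, -1.9, 1.0]
opening: 0.0154
```

Request:
step_arm([
  [[1, 0, 0.103, 0.001, 0.6, 0, 0], [1, 0, 0.205, 0.002, 1.2, 0, 0], [1, 0, 0.308, 0.005, 1.8, 0, 0], [1, 0, 0.393, 0.008, 2.3, 0, 0], [1, 0, 0.479, 0.012, 2.8, 0, 0]],
])

```text
clock: 10.65
ee_pos: [0.4468, -0.0583, 0.0623]
ee_rot: [0.002, 0.707, -0.002, 0.707]
force: [3.4, -2.1, 0.2]
opening: 0.0151
```

```bash
python3 b.py
```

```text
10.7 [ 0.4468 -0.0582  0.0623] jaw az 89.65 x [ 0. -0. -1.] y [ 0.0061  1.     -0.    ] F [ 5.09 -1.36  1.42] M [-0.74 -1.63 -0.14] op 0.015 q [ 0.22  0.19 -0.44  0.   -0.94 -1.8 ]
ball px [329.79423868 183.56790123] 243
```

Request:
step_arm([
  [[1, 0, 0.068, 0, 0.4, 0, 0], [1, 0, 0.137, 0.001, 0.8, 0, 0], [1, 0, 0.205, 0.002, 1.2, 0, 0], [1, 0, 0.274, 0.004, 1.6, 0, 0], [1, 0, 0.342, 0.006, 2.0, 0, 0]],
])

```text
clock: 11.2
ee_pos: [0.4469, -0.0549, 0.0623]
ee_rot: [0.014, 0.707, -0.014, 0.707]
force: [4.3, -1.5, 0.6]
opening: 0.0147
```

Request:
step_arm([
  [[1, 0, 0.068, 0, 0.4, 0, 0], [1, 0, 0.12, 0.001, 0.7, 0, 0], [1, 0, 0.171, 0.002, 1.0, 0, 0], [1, 0, 0.222, 0.003, 1.3, 0, 0], [1, 0, 0.274, 0.004, 1.6, 0, 0]],
])

```text
clock: 11.7
ee_pos: [0.4471, -0.0522, 0.0623]
ee_rot: [0.024, 0.707, -0.024, 0.707]
force: [4.5, -1.7, 1.5]
opening: 0.0149
```

```bash
python3 b.py
```

```text
11.75 [ 0.4471 -0.0521  0.0623] jaw az 86.08 x [ 1.e-04 -1.e-04 -1.e+00] y [ 6.840e-02  9.977e-01 -1.000e-04] F [ 4.76 -2.22  0.7 ] M [-0.79 -1.67 -0.02] op 0.0148 q [ 0.23  0.19 -0.44  0.   -0.94 -1.87]
ball px [329.77366255 183.59259259] 243
```

Request:
step_arm([
  [[1, 0, 0.051, 0, 0.3, 0, 0], [1, 0, 0.103, 0.001, 0.6, 0, 0], [1, 0, 0.154, 0.001, 0.9, 0, 0], [1, 0, 0.205, 0.002, 1.2, 0, 0], [1, 0, 0.257, 0.003, 1.5, 0, 0]],
])

```text
clock: 12.25
ee_pos: [0.4472, -0.0496, 0.0623]
ee_rot: [0.033, 0.706, -0.033, 0.706]
force: [4.6, -2.2, 2.1]
opening: 0.0149
```

```bash
python3 b.py
```

```text
12.3 [ 0.4472 -0.0495  0.0623] jaw az 84.58 x [-1.e-04  0.e+00 -1.e+00] y [0.0944 0.9955 0.    ] F [ 4.12 -1.46  1.36] M [-0.59 -1.54  0.  ] op 0.0152 q [ 0.24  0.19 -0.44 -0.   -0.94 -1.91]
ball px [329.78600823 183.55144033] 243
```

Request:
step_arm([
  [[1, 0, 0.051, 0, 0.3, 0, 0], [1, 0, 0.103, 0.001, 0.6, 0, 0], [1, 0, 0.154, 0.001, 0.9, 0, 0], [1, 0, 0.205, 0.002, 1.2, 0, 0], [1, 0, 0.257, 0.003, 1.5, 0, 0]],
])

```text
clock: 12.8
ee_pos: [0.4473, -0.0472, 0.0623]
ee_rot: [0.042, 0.706, -0.043, 0.706]
force: [3.2, -2.3, 2.0]
opening: 0.0149
```

```bash
python3 b.py;python3 -c "
from h import *
p,d=r.capture('scene');cv2.imwrite('pics/s4.png',cv2.resize(p[110:230,270:430],None,fx=5,fy=5,interpolation=2))"
```

```text
12.85 [ 0.4472 -0.0472  0.0623] jaw az 83.09 x [-5.e-04 -5.e-04 -1.e+00] y [ 1.203e-01  9.927e-01 -6.000e-04] F [ 2.78 -2.52  2.14] M [-0.84 -1.27  0.29] op 0.0147 q [ 0.25  0.19 -0.44  0.   -0.94 -1.94]
ball px [329.73469388 183.73877551] 245
```

View pics/s4.png

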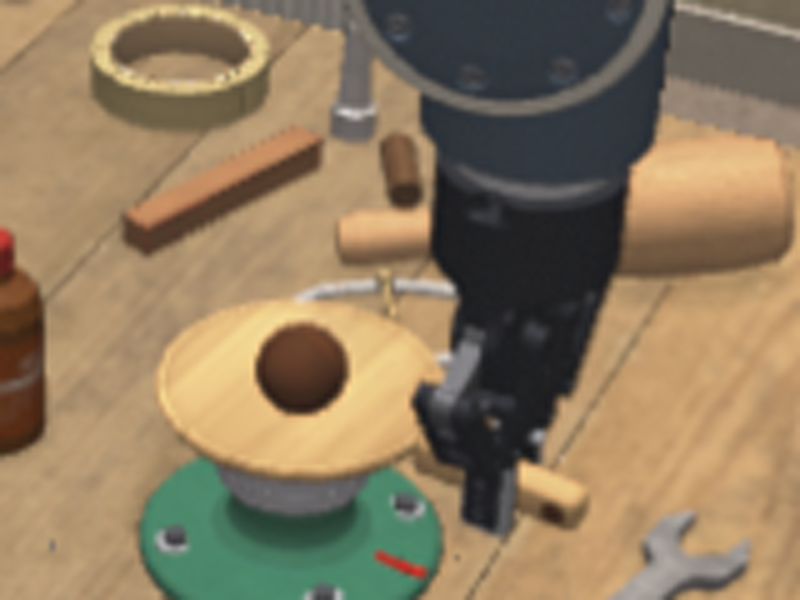

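The handle (550,490) now lies over the red line (400,562), the ball is central at (302,367), and the vertical-axis moment is starting to rise. One more small turn will confirm the stop.

Request:
step_arm([
  [[1, 0, 0.051, 0, 0.3, 0, 0], [1, 0, 0.085, 0, 0.5, 0, 0], [1, 0, 0.12, 0.001, 0.7, 0, 0], [1, 0, 0.154, 0.001, 0.9, 0, 0], [1, 0, 0.171, 0.002, 1.0, 0, 0]],
])

```text
clock: 13.4
ee_pos: [0.4474, -0.046, 0.0623]
ee_rot: [0.048, 0.706, -0.049, 0.705]
force: [3.3, -5.2, 2.0]
opening: 0.015
```

```bash
python3 b.py
```

```text
13.45 [ 0.4474 -0.046   0.0623] jaw az 82.14 x [-8.0e-04 -1.4e-03 -1.0e+00] y [ 0.1368  0.9906 -0.0015] F [ 3.36 -5.31  1.36] M [-1.96 -1.24  0.55] op 0.0148 q [ 0.25  0.19 -0.44  0.   -0.94 -1.96]
ball px [329.7892562  183.76033058] 242
```

Request:
step_arm([
  [[1, 0, 0.04, 0, 0.2, 0, 0], [1, 0, 0.08, 0, 0.4, 0, 0], [1, 0, 0.12, 0.001, 0.6, 0, 0], [1, 0, 0.12, 0.001, 0.6, 0, 0], [1, 0, 0.12, 0.001, 0.6, 0, 0]],
])

```text
clock: 13.95
ee_pos: [0.4475, -0.0453, 0.0623]
ee_rot: [0.051, 0.706, -0.053, 0.705]
force: [3.6, -7.7, 2.3]
opening: 0.015
```

```bash
python3 b.py
```

```text
14.0 [ 0.4475 -0.0453  0.0623] jaw az 81.57 x [-0.0011 -0.0023 -1.    ] y [ 0.1466  0.9892 -0.0024] F [ 3.22 -8.22  2.05] M [-2.6  -1.28  0.69] op 0.0152 q [ 0.25  0.19 -0.44  0.   -0.94 -1.97]
ball px [329.71369295 183.73029046] 241
```

The stop is clear: side force rises from about 2 to 8 N while the tool lags its command. I'll relax off it by about 2°, still inside the slot range, and ease the side load.

Request:
step_arm([
  [[1, 0, -0.08, 0.01, -0.4, 0, 0], [1, 0, -0.16, 0.02, -0.9, 0, 0], [1, 0, -0.24, 0.03, -1.4, 0, 0], [1, 0, -0.308, 0.05, -1.8, 0, 0], [1, 0, -0.308, 0.05, -1.8, 0, 0]],
])

```text
clock: 14.5
ee_pos: [0.4473, -0.0472, 0.0622]
ee_rot: [0.042, 0.706, -0.041, 0.706]
force: [-1.7, -2.5, 4.3]
opening: 0.0153
```

```bash
python3 b.py
```

```text
14.55 [ 0.4473 -0.0472  0.0621] jaw az 83.28 x [-1.1e-03  3.0e-04 -1.0e+00] y [1.170e-01 9.931e-01 2.000e-04] F [-1.44 -1.23  4.71] M [-0.59  0.04  0.11] op 0.0151 q [ 0.24  0.19 -0.44 -0.   -0.94 -1.93]
ball px [329.72427984 183.70781893] 243
```

Request:
step_arm([
  [[1, -0.03, 0, -0.01, 0, 0, 0], [1, -0.09, 0, -0.015, 0, 0, 0], [1, -0.17, 0, -0.02, 0, 0, 0], [1, -0.27, 0, -0.02, 0, 0, 0], [1, -0.38, 0, -0.02, 0, 0, 0]],
])

```text
clock: 15.05
ee_pos: [0.4476, -0.0473, 0.065]
ee_rot: [0.042, 0.706, -0.041, 0.706]
force: [8.5, -3.9, -9.4]
opening: 0.0155
```

```bash
python3 b.py
```

```text
15.1 [ 0.4476 -0.0473  0.0651] jaw az 83.26 x [-9.e-04  1.e-04 -1.e+00] y [ 0.1173  0.9931 -0.    ] F [ 6.2  -5.03 -9.1 ] M [-1.36 -1.83 -0.02] op 0.0148 q [ 0.24  0.19 -0.43 -0.   -0.95 -1.93]
ball px [329.51020408 183.3877551 ] 245
```

```bash
cat > t.py <<'E'
from h import *
p,d=r.capture('scene');P=cloud('scene',d)
import sys
z0=float(sys.argv[1]) if len(sys.argv)>1 else .085
o=np.array([.5445,-.0585])
rr=np.hypot(P[...,0]-o[0],P[...,1]-o[1])
for tag,D in (("now",d),("ini",np.load('pics/scene0.npy'))):
    Q=cloud('scene',D);rr=np.hypot(Q[...,0]-o[0],Q[...,1]-o[1]);zz=z0 if tag=="now" else .085
    m=(rr>.028)&(rr<.052)&(np.abs(Q[...,2]-zz)<.02)
    A=Q[m];x=A[:,0]-o[0];y=A[:,1]-o[1]
    M=np.c_[x,y,np.ones(len(A)),x*x+y*y]
    c=np.linalg.lstsq(M,A[:,2],rcond=None)[0];e=A[:,2]-M@c;k=np.abs(e)<.002
    c=np.linalg.lstsq(M[k],A[k,2],rcond=None)[0]
    print(tag,len(A),"slope deg",np.degrees(c[:2]).round(2),"z0",c[2].round(4),"curv",c[3].round(2))
E
python3 t.py .088; python3 b.py
```

```text
now 615 slope deg [-0.54  0.45] z0 0.0777 curv 3.4
ini 622 slope deg [0.03 0.8 ] z0 0.0772 curv 3.4
15.2 [ 0.4476 -0.0473  0.065 ] jaw az 83.26 x [-1.e-03  1.e-04 -1.e+00] y [ 1.174e-01  9.931e-01 -1.000e-04] F [ 6.75 -4.24 -8.45] M [-1.28 -1.81 -0.03] op 0.015 q [ 0.24  0.19 -0.43 -0.   -0.95 -1.93]
ball px [329.52868852 183.39344262] 244
```

The plate is still partly held: Fz is -9 N and the dish centre rose only about 0.5 mm. I'll lower it again and probe the stop harder.

Request:
step_arm([
  [[1, 0.1, 0, 0.005, 0, 0, 0], [1, 0.2, 0, 0.01, 0, 0, 0], [1, 0.28, 0, 0.015, 0, 0, 0], [1, 0.34, 0, 0.015, 0, 0, 0], [1, 0.36, 0, 0.015, 0, 0, 0]],
])

```text
clock: 15.7
ee_pos: [0.4473, -0.0474, 0.0625]
ee_rot: [0.041, 0.706, -0.041, 0.706]
force: [-1.8, -2.8, 4.0]
opening: 0.0151
```

```bash
python3 t.py .087; python3 b.py
```

```text
now 637 slope deg [0.86 0.79] z0 0.0776 curv 3.25
ini 622 slope deg [0.03 0.8 ] z0 0.0772 curv 3.4
15.8 [ 0.4473 -0.0474  0.0625] jaw az 83.3 x [-9.e-04 -1.e-04 -1.e+00] y [ 1.167e-01  9.932e-01 -2.000e-04] F [-4.36 -2.84  5.56] M [-0.88  0.78 -0.  ] op 0.0154 q [ 0.24  0.19 -0.44 -0.   -0.95 -1.93]
ball px [329.75       183.60655738] 244
```

Request:
step_arm([
  [[1, -0.06, 0.1, -0.03, 0.6, 0, 0], [1, -0.06, 0.2, -0.03, 1.2, 0, 0], [1, -0.06, 0.3, -0.025, 1.8, 0, 0], [1, -0.06, 0.41, -0.02, 2.4, 0, 0], [1, -0.06, 0.53, -0.015, 3.1, 0, 0]],
])

```text
clock: 16.3
ee_pos: [0.4478, -0.0439, 0.063]
ee_rot: [0.058, 0.705, -0.061, 0.704]
force: [1.0, -12.5, 0.4]
opening: 0.0148
```

```bash
python3 t.py .087; python3 b.py;python3 -c "
from h import *
p,d=r.capture('scene');cv2.imwrite('pics/s5.png',cv2.resize(p[140:240,290:410],None,fx=6,fy=6,interpolation=2))"
```

```text
now 639 slope deg [ 0.55 -0.28] z0 0.0772 curv 3.52
ini 622 slope deg [0.03 0.8 ] z0 0.0772 curv 3.4
16.4 [ 0.4478 -0.0438  0.063 ] jaw az 80.32 x [-0.0018 -0.004  -1.    ] y [ 0.1682  0.9857 -0.0042] F [ -0.6  -11.11   2.03] M [-4.01  0.04  0.79] op 0.0153 q [ 0.26  0.19 -0.44  0.   -0.95 -2.  ]
ball px [329.67768595 183.78099174] 242
```

View pics/s5.png

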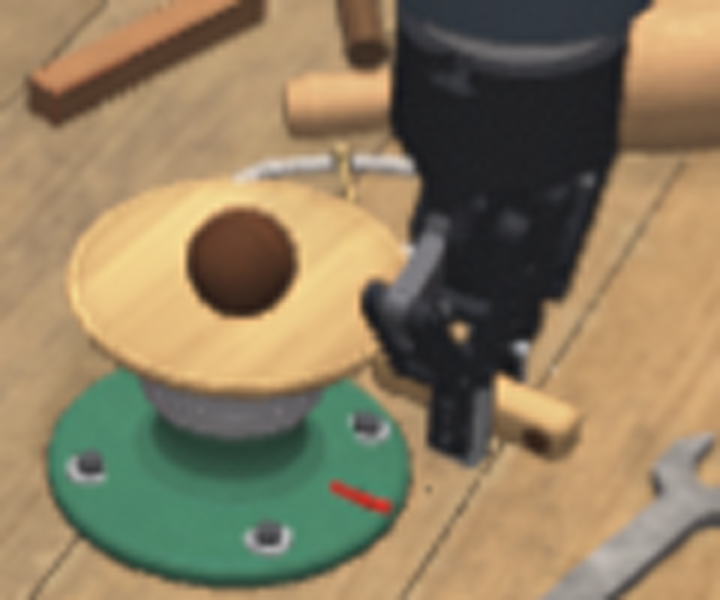

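The plate is at the stop: Fy is -11 N and the handle is aligned with the red line. The earlier sticking looks like a tilt jam, because lifting by the handle pitches the plate in the grip. I'll relax the push and measure tilt properly against the fitted rim centre, then lift with pitch compensation.

Request:
step_arm([
  [[1, 0, -0.1, 0, -0.6, 0, 0], [1, 0, -0.2, 0, -1.2, 0, 0], [1, 0, -0.3, 0, -1.8, 0, 0], [1, 0, -0.4, 0, -2.5, 0, 0], [1, 0, -0.47, 0, -2.9, 0, 0]],
])

```text
clock: 16.95
ee_pos: [0.4474, -0.047, 0.0629]
ee_rot: [0.042, 0.706, -0.043, 0.706]
force: [-1.1, -3.8, 1.1]
opening: 0.0149
```

```bash
cat > t.py <<'E'
from h import *
import sys
lift=float(sys.argv[1]) if len(sys.argv)>1 else 0
d0=r.capture('scene')[1]
def tilt(tag,D,lift):
    Q=cloud('scene',D);o=np.array([.5445,-.0585])
    b=((Q[...,2]>.068+lift)&(np.hypot(Q[...,0]-o[0],Q[...,1]-o[1])<.1)).astype(np.uint8)
    c=max(cv2.findContours(b,0,cv2.CHAIN_APPROX_NONE)[0],key=cv2.contourArea)[:,0]
    E=plane('scene',c,.09+lift)[:,:2];E=E[E[:,0]>.515]
    for _ in range(6):
        k=np.abs(np.hypot(*(E-o).T)-.0627)<.004
        f=lambda q:np.hypot(*(E[k]-q).T)-.0627
        from scipy.optimize import least_squares
        o=least_squares(f,o,loss='soft_l1',f_scale=.001).x
    rr=np.hypot(Q[...,0]-o[0],Q[...,1]-o[1]);m=(rr>.026)&(rr<.054)&(np.abs(Q[...,2]-.085-lift)<.02)
    A=Q[m];x,y=A[:,0]-o[0],A[:,1]-o[1];M=np.c_[x,y,np.ones(len(A))];t=A[:,2]-3.4*(x*x+y*y)
    for _ in range(3):
        s=np.linalg.lstsq(M,t,rcond=None)[0];k=np.abs(t-M@s)<.002;M,t=M[k],t[k]
    print(tag,"centre",o.round(4),"slope deg",np.degrees(s[:2]).round(2),"z0",s[2].round(4),len(t))
tilt("ini",np.load('pics/scene0.npy'),0);tilt("now",d0,lift)
E
python3 t.py; python3 b.py; python3 t.py
```

```text
ini centre [ 0.5423 -0.0574] slope deg [-0.9   1.35] z0 0.0772 597
now centre [ 0.541  -0.0578] slope deg [-0.62  0.71] z0 0.0775 602
17.05 [ 0.4474 -0.0469  0.0629] jaw az 83.08 x [-3.e-04 -3.e-04 -1.e+00] y [ 1.205e-01  9.927e-01 -4.000e-04] F [-0.13 -4.87  0.44] M [-1.93 -0.06 -0.08] op 0.0149 q [ 0.25  0.19 -0.44  0.   -0.95 -1.94]
ball px [329.70040486 183.61133603] 247
ini centre [ 0.5423 -0.0574] slope deg [-0.9   1.35] z0 0.0772 597
now centre [ 0.5411 -0.0578] slope deg [-0.78  0.61] z0 0.0774 595
```

Request:
step_arm([
  [[1, 0, -0.09, 0, -0.5, 0, 0], [1, 0, -0.18, 0.003, -1.0, 0, 0], [1, 0, -0.257, 0.005, -1.5, 0, 0], [1, -0.04, -0.257, 0.02, -1.5, -0.5, 0], [1, -0.08, -0.257, 0.035, -1.5, -1, 0]],
])

```text
clock: 17.6
ee_pos: [0.4475, -0.049, 0.0634]
ee_rot: [0.033, 0.7, -0.034, 0.713]
force: [3.1, -2.3, -5.4]
opening: 0.0154
```

```bash
python3 t.py; python3 b.py
```

```text
ini centre [ 0.5423 -0.0574] slope deg [-0.9   1.35] z0 0.0772 597
now centre [ 0.5412 -0.0585] slope deg [-0.62  0.35] z0 0.0781 605
17.7 [ 0.4474 -0.0491  0.0636] jaw az 84.6 x [ 0.0177 -0.0017 -0.9998] y [0.0941 0.9956 0.    ] F [ 3.52 -3.08 -6.38] M [-1.02 -0.72 -0.25] op 0.0151 q [ 0.25  0.18 -0.45  0.01 -0.92 -1.92]
ball px [329.80497925 183.14522822] 241
```

The ball serves as a fine tilt sensor: it moves 2.3 mm per degree, and so far under 1 mm. The plate is therefore near level and raised 0.8 mm. Continuing slowly.

Request:
step_arm([
  [[1, -0.02, 0, 0.01, 0, -0.2, 0], [1, -0.04, 0, 0.02, 0, -0.3, 0], [1, -0.06, 0, 0.035, 0, -0.4, 0], [1, -0.08, 0, 0.045, 0, -0.5, 0], [1, -0.1, 0, 0.045, 0, -0.5, 0]],
])

```text
clock: 18.2
ee_pos: [0.4476, -0.0492, 0.0649]
ee_rot: [0.033, 0.697, -0.034, 0.715]
force: [0.6, -1.6, -3.7]
opening: 0.015
```

```bash
python3 t.py; python3 b.py
```

```text
ini centre [ 0.5423 -0.0574] slope deg [-0.9   1.35] z0 0.0772 597
now centre [ 0.5435 -0.0623] slope deg [ 1.18 -1.27] z0 0.0807 661
18.3 [ 0.4477 -0.0492  0.0649] jaw az 84.61 x [ 0.0256 -0.0026 -0.9997] y [ 9.390e-02  9.956e-01 -1.000e-04] F [ 0.71 -1.54 -2.57] M [-0.36  0.27 -0.04] op 0.0152 q [ 0.25  0.17 -0.46  0.01 -0.92 -1.92]
ball px [329.81300813 182.33333333] 246
```

```bash
python3 b.py; python3 t.py .003; python3 b.py
```

```text
18.35 [ 0.4477 -0.0492  0.0649] jaw az 84.61 x [ 0.0256 -0.0026 -0.9997] y [ 9.400e-02  9.956e-01 -2.000e-04] F [ 0.46 -0.49 -3.01] M [-0.36  0.33 -0.08] op 0.0151 q [ 0.25  0.17 -0.46  0.01 -0.92 -1.92]
ball px [329.7854251  182.26720648] 247
ini centre [ 0.5423 -0.0574] slope deg [-0.9   1.35] z0 0.0772 597
now centre [ 0.5419 -0.0586] slope deg [0.63 0.34] z0 0.081 644
18.45 [ 0.4478 -0.0492  0.0649] jaw az 84.61 x [ 0.0256 -0.0026 -0.9997] y [ 9.390e-02  9.956e-01 -2.000e-04] F [-0.14 -0.35 -2.25] M [-0.27  0.5  -0.03] op 0.0149 q [ 0.25  0.17 -0.46  0.01 -0.92 -1.92]
ball px [329.75819672 182.23770492] 244
```

```bash
python3 -c "
from h import *
for uv,z in (((329.37,183.51),.097),((329.70,183.6),.097),((329.80,183.15),.0978),((329.81,182.33),.1005),((329.76,182.24),.1006)): print(plane('scene',[uv],z).round(4))
"; python3 b.py
```

```text
[[ 0.5432 -0.0588  0.097 ]]
[[ 0.5424 -0.0588  0.097 ]]
[[ 0.5425 -0.0593  0.0978]]
[[ 0.5422 -0.0586  0.1005]]
[[ 0.5424 -0.0587  0.1006]]
18.5 [ 0.4478 -0.0492  0.0649] jaw az 84.61 x [ 0.0256 -0.0026 -0.9997] y [ 9.400e-02  9.956e-01 -2.000e-04] F [-0.84 -0.98 -3.13] M [-0.29  0.49 -0.06] op 0.0152 q [ 0.25  0.17 -0.46  0.01 -0.92 -1.92]
ball px [329.8122449  182.25714286] 245
```

The plate is free: Fz is about -2.6 N, which is its weight, with lateral forces near zero and the ball still central. Lifting straight up.

Request:
step_arm([
  [[1, -0.08, 0, 0.002, 0, 0, 0], [1, -0.2, 0, 0.005, 0, 0, 0], [1, -0.36, 0, 0.009, 0, 0, 0], [1, -0.55, 0, 0.014, 0, 0, 0], [1, -0.75, 0, 0.019, 0, 0, 0]],
])

```text
clock: 19.0
ee_pos: [0.4482, -0.0491, 0.0727]
ee_rot: [0.033, 0.697, -0.034, 0.716]
force: [0.1, -0.1, -2.9]
opening: 0.0151
```

```bash
python3 t.py .0105;python3 b.py
```

```text
ini centre [ 0.5423 -0.0574] slope deg [-0.9   1.35] z0 0.0772 597
now centre [ 0.5427 -0.059 ] slope deg [ 0.78 -0.08] z0 0.0889 654
19.1 [ 0.4484 -0.0491  0.0729] jaw az 84.61 x [ 0.0271 -0.0024 -0.9996] y [9.390e-02 9.956e-01 1.000e-04] F [-0.49  0.11 -2.7 ] M [0.03 0.28 0.02] op 0.0147 q [ 0.25  0.16 -0.45  0.01 -0.94 -1.92]
ball px [329.69262295 178.96721311] 244
```

```bash
python3 -c "
from h import *
print(plane('scene',[(329.69,178.97)],.1087).round(4))
"
```

```text
[[ 0.543  -0.0589  0.1087]]
```

Request:
step_arm([
  [[1, -0.25, 0, 0.006, 0, 0.1, 0], [1, -0.65, 0, 0.014, 0, 0.2, 0], [1, -1.2, 0, 0.022, 0, 0.4, 0], [1, -1.85, 0, 0.03, 0, 0.5, 0], [1, -2.5, 0, 0.045, 0, 0.6, 0]],
])

```text
clock: 19.6
ee_pos: [0.4479, -0.0493, 0.0981]
ee_rot: [0.033, 0.701, -0.034, 0.712]
force: [-0.1, -0.3, -3.0]
opening: 0.0152
```

Request:
step_arm([
  [[1, -0.7, 0, 0.012, 0, 0, 0], [1, -1.4, 0, 0.024, 0, 0, 0], [1, -2.1, 0, 0.036, 0, 0, 0], [1, -2.8, 0, 0.048, 0, 0, 0], [1, -3.5, 0, 0.06, 0, 0, 0]],
])

```text
clock: 20.1
ee_pos: [0.4478, -0.0493, 0.133]
ee_rot: [0.033, 0.701, -0.034, 0.712]
force: [-1.0, -0.0, -2.4]
opening: 0.015
```

```bash
sed -i 's/m=w&(P\[...,2\]>.07)/m=w\&(P[...,2]>.07)\&(P[...,2]<.23)/' b.py; python3 b.py; python3 t.py .071
```

```text
20.15 [ 0.4486 -0.0493  0.1342] jaw az 84.62 x [ 0.0179 -0.0018 -0.9998] y [ 9.370e-02  9.956e-01 -1.000e-04] F [-0.06 -0.98 -1.46] M [ 0.    0.18 -0.03] op 0.0152 q [ 0.24  0.1  -0.34  0.01 -1.11 -1.91]
ball px [330.7338403  155.31939163] 263
ini centre [ 0.5423 -0.0574] slope deg [-0.9   1.35] z0 0.0772 597
now centre [ 0.542  -0.0573] slope deg [-0.61  1.85] z0 0.1493 604
```

Request:
step_arm([
  [[1, -0.7, 0, 0.012, 0, 0, 0], [1, -1.35, 0, 0.024, 0, 0, 0], [1, -1.9, 0, 0.034, 0, 0, 0], [1, -2.4, 0, 0.042, 0, 0, 0], [1, -2.75, 0, 0.048, 0, 0, 0]],
])

```text
clock: 20.7
ee_pos: [0.448, -0.0492, 0.1605]
ee_rot: [0.033, 0.701, -0.034, 0.712]
force: [0.0, 0.4, -2.4]
opening: 0.0151
```

Request:
step_arm([
  [[1, -0.1, 0, 0, 0, 0, 0], [1, -0.1, 0, 0, 0, 0, 0], [1, -0.1, 0, 0, 0, 0, 0], [1, -0.1, 0, 0, 0, 0, 0], [1, -0.1, 0, 0, 0, 0, 0]],
])

```text
clock: 21.2
ee_pos: [0.4478, -0.0493, 0.1607]
ee_rot: [0.033, 0.701, -0.034, 0.712]
force: [0.4, 0.6, -3.1]
opening: 0.0153
```

Request:
step_arm([
  [[1, 0, 0, 0, 0, 0, 0], [1, 0, 0, 0, 0, 0, 0], [1, 0, 0, 0, 0, 0, 0], [1, 0, 0, 0, 0, 0, 0], [1, 0, 0, 0, 0, 0, 0]],
])

```text
clock: 21.7
ee_pos: [0.4478, -0.0493, 0.1609]
ee_rot: [0.033, 0.701, -0.034, 0.712]
force: [0.2, -0.2, -2.3]
opening: 0.0151
```

```bash
python3 b.py; python3 t.py .1;python3 b.py; python3 t.py .1; python3 -c "
from h import *
p,d=r.capture('scene');cv2.imwrite('pics/s6.png',cv2.resize(p[100:350,190:450],None,fx=2.3,fy=2.3,interpolation=2))"
```

```text
21.75 [ 0.4479 -0.0493  0.1609] jaw az 84.6 x [ 0.0156 -0.0017 -0.9999] y [ 9.400e-02  9.956e-01 -2.000e-04] F [-0.64 -0.39 -2.72] M [ 0.03  0.29 -0.01] op 0.0149 q [ 0.24  0.08 -0.29  0.01 -1.19 -1.91]
ball px [331.25461255 143.47232472] 271
ini centre [ 0.5423 -0.0574] slope deg [-0.9   1.35] z0 0.0772 597
now centre [ 0.5396 -0.0539] slope deg [-1.28  3.02] z0 0.1754 548
21.85 [ 0.4479 -0.0493  0.1609] jaw az 84.6 x [ 0.0156 -0.0017 -0.9999] y [ 9.400e-02  9.956e-01 -2.000e-04] F [ 1.09 -0.02 -2.6 ] M [0.04 0.33 0.03] op 0.0151 q [ 0.24  0.08 -0.29  0.01 -1.19 -1.91]
ball px [331.26102941 143.44117647] 272
ini centre [ 0.5423 -0.0574] slope deg [-0.9   1.35] z0 0.0772 597
now centre [ 0.5396 -0.0539] slope deg [-0.99  2.97] z0 0.1754 572
```

View pics/s6.png

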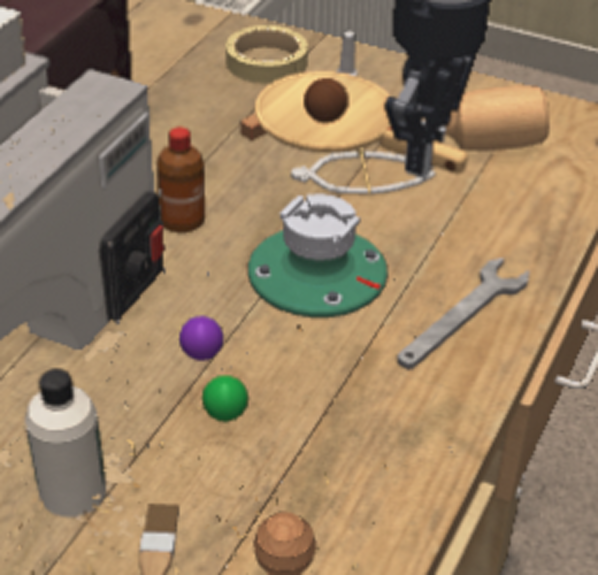

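The plate is clear of the stand, with the empty bayonet head at (320,225), the ball in the plate at (326,100), and the bottle and egg in place. One last level check uses the ball and the expected axis.

```bash
python3 -c "
from h import *
s=r.read_state();A=R.from_quat(s['ee_rot']).as_matrix();z=A[:,2]*[1,1,0];z/=np.linalg.norm(z)
ax=s['ee_pos']-.0187*A[:,0]+.0975*z;b=plane('scene',[(331.26,143.45)],.1955)[0]
print('axis',ax.round(4),'ball-axis',(b-ax)[:2].round(4))
D=r.capture('scene')[1];
def sl(D,o,zz):
    Q=cloud('scene',D);rr=np.hypot(Q[...,0]-o[0],Q[...,1]-o[1]);m=(rr>.026)&(rr<.048)&(abs(Q[...,2]-zz)<.012)
    A=Q[m];x,y=A[:,0]-o[0],A[:,1]-o[1];M=np.c_[x,y,np.ones(len(A))];t=A[:,2]-3.4*(x*x+y*y)
    for _ in range(3):
        s=np.linalg.lstsq(M,t,rcond=None)[0];k=abs(t-M@s)<.002;M,t=M[k],t[k]
    return np.degrees(s[:2]).round(2),s[2].round(4)
print(sl(np.load('pics/scene0.npy'),[.5446,-.0591],.082),sl(D,ax,.181))
from h import *
"
```

```text
axis [ 0.5446 -0.0584  0.1796] ball-axis [-0.0017 -0.0006]
(array([0.01, 0.79]), np.float64(0.0772)) (array([0.53, 1.42]), np.float64(0.1753))
```

Request:
step_arm([
  [[1, -0.04, 0, 0, 0, 0.1, -0.1], [1, -0.1, 0, 0, 0, 0.2, -0.2], [1, -0.15, 0, 0, 0, 0.3, -0.3], [1, -0.19, 0, 0, 0, 0.4, -0.4], [1, -0.2, 0, 0, 0, 0.4, -0.4]],
])

```text
clock: 22.5
ee_pos: [0.4479, -0.0492, 0.163]
ee_rot: [0.031, 0.703, -0.036, 0.709]
force: [-0.1, 0.3, -2.8]
opening: 0.0151
```

Request:
step_arm([
  [[1, 0, 0, 0, 0, 0, 0], [1, 0, 0, 0, 0, 0, 0], [1, 0, 0, 0, 0, 0, 0], [1, 0, 0, 0, 0, 0, 0], [1, 0, 0, 0, 0, 0, 0]],
])

```text
clock: 23.0
ee_pos: [0.4478, -0.0493, 0.1629]
ee_rot: [0.031, 0.703, -0.036, 0.709]
force: [-0.0, 0.5, -3.9]
opening: 0.0152
```

Request:
step_arm([
  [[1, 0, 0, 0, 0, 0, 0], [1, 0, 0, 0, 0, 0, 0], [1, 0, 0, 0, 0, 0, 0], [1, 0, 0, 0, 0, 0, 0], [1, 0, 0, 0, 0, 0, 0]],
])

```text
clock: 23.5
ee_pos: [0.4478, -0.0493, 0.1629]
ee_rot: [0.031, 0.703, -0.036, 0.709]
force: [-0.3, 0.4, -1.8]
opening: 0.0153
```

```bash
python3 b.py|tee o1; python3 b.py; python3 -c "
from h import *
uv=[float(v) for v in open('o1').read().split('[')[-1].split(']')[0].split()]
s=r.read_state();A=R.from_quat(s['ee_rot']).as_matrix();z=A[:,2]*[1,1,0];z/=np.linalg.norm(z)
ax=s['ee_pos']-.0187*A[:,0]+.0975*z;b=plane('scene',[uv],.1975)[0]
print('ball-axis',(b-ax)[:2].round(4))
D=r.capture('scene')[1];Q=cloud('scene',D);rr=np.hypot(Q[...,0]-ax[0],Q[...,1]-ax[1]);m=(rr>.026)&(rr<.048)&(abs(Q[...,2]-.183)<.012)
B=Q[m];x,y=B[:,0]-ax[0],B[:,1]-ax[1];M=np.c_[x,y,np.ones(len(B))];t=B[:,2]-3.4*(x*x+y*y)
for _ in range(3):
    c=np.linalg.lstsq(M,t,rcond=None)[0];k=abs(t-M@c)<.002;M,t=M[k],t[k]
print(np.degrees(c[:2])-[.01,.79],c[2]-.0772)
"
```

```text
23.55 [ 0.4478 -0.0493  0.1629] jaw az 84.6 x [ 0.008  -0.008  -0.9999] y [ 0.0941  0.9955 -0.0072] F [ 0.43 -0.07 -2.27] M [0.05 0.27 0.02] op 0.0151 q [ 0.25  0.09 -0.28  0.01 -1.2  -1.92]
ball px [331.06451613 142.92114695] 279
23.6 [ 0.4478 -0.0493  0.1629] jaw az 84.6 x [ 0.008  -0.0081 -0.9999] y [ 0.0941  0.9955 -0.0073] F [ 1.62 -0.36 -2.44] M [ 0.1   0.26 -0.03] op 0.015 q [ 0.25  0.09 -0.28  0.01 -1.2  -1.92]
ball px [331.06137184 142.92779783] 277
ball-axis [-0.0019  0.0007]
[0.17811866 0.4884261 ] 0.09932935480217057
```

Level to within about 0.5°, lifted 99 mm, ball steady near the centre. Handing in.

```bash
python3 -c "
from workcell import r
print(r.close_job())"
```

```text
the job is handed in; nothing more can be done
None
```

I took the plate by its handle, turned it clockwise about 88° to the stop, and lifted it straight up off the stand. It was still held there when I handed the job in, at about 24 s.

- **The stop:** I felt it as a side force of about 8 N, and 11–12 N on a second push. The handle was then over the red line to within about 4°.
- **First lift failed:** The plate stayed held, with about 9 N of pull and the centre rising only 0.5 mm. I took this for a tilt jam, though I did not prove it. I lowered it, pushed to the stop again, backed off a few degrees and lifted with the grip pitched slightly. It then came free.
- **Plate:** The dish centre is 99 mm above its starting height. The remaining tilt is about 0.2–0.5°, and the force on the wrist is only the plate's weight, about 2.5 N.
- **Ball:** It is within about 2 mm of the plate's axis, no more than 1 mm from where it started. It did not move between the last two pictures, and the gripper never came near it.
- **Bottle and egg:** The last picture shows both where they stood.
- **Spinning top:** I did not check it again at the end. It was outside that picture, but the fingers stayed well above the bench when the arm passed over that side.
- **Disagreeing check:** The tilt estimate using the fitted rim centre was unreliable at the final height. It read up to 1.7° off its reference, so I relied on the ball's position and the slope measured about the expected axis.

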